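# Inspect a sample tube at the lit viewing screen

## Robot

A 6-joint arm with a two-finger parallel gripper is mounted at the origin on the work surface. World frame = base frame: x ahead of the robot, y to its left, z up, the work surface at z = 0. Lengths are in mm, angles in rad, forces in N, time in s.
With the tool pointing down it reaches from about 275 to 750 mm from the base axis. Payload 10.2 kg.
Tool frame: the origin (TCP) lies at the very end of the fingers, on their centre line; the grasp point (between the pads) lies ctrl.grip_depth behind it (ctrl.grip_depth is the distance from the TCP to the grasp point, in mm); z points along the fingers, y is the direction in which the jaws open and shut (so a half turn about z gives the same grasp; the last joint's range is limited). The gripper opens to 85 mm and grips with 20 to 120 N. Pads are 22 mm wide; open, the fingers measure 114 mm over their backs; the gripper's body (76 mm by 85 mm) begins 54 mm behind the grasp point. The pads swing forward as they close: fully open they stand 13 mm farther back than shut.
Start: joints at [1.02, 0.313, 1.498, -0, 1.331, -0.223], TCP at [169.042, 497.047, 231.294] pointing down, gripper open.
Joint ranges: [-2.94, 2.94], [-0.97, 2.17], [0.19, 2.56], [-1.23, 4.37], [0.02, 3.11], [-2.88, 2.88]. Speed limits (rad/s): [2.39, 2.39, 3.01, 3.14, 3.14, 3.14].

## Interface

Orientations are given as a unit quaternion [w, x, y, z].
In Python, from rig import telemetry, eyes, ctrl, nets gives the robot as it stands. The module is installed in compiled form; this text tells all that it offers.
- The arm moves only by the tool drive_tool, never from a script. Its argument "series" is text: rows parted by semicolons, each of 7 numbers parted by spaces: the shift along the tool's x, y, z normalised to -1 to 1, where 1 is 0.12 m, then the turn, a rotation vector about the tool's x, y, z normalised to -1 to 1, where 1 is 0.5 rad, then the opening, from 0 (shut) to 1 (fully open). In form: tx ty tz wx wy wz hand; .... A call has 1 to 20 rows; each row is the pose to reach, as a shift and turn from the pose measured when the call began, along the tool's axes at that moment; what a row does not reach only later rows make up. A row lasts 1/10 s, in which the tool goes at most 50 mm and 8.59 degrees, less where a joint would pass 70% of its speed; a pose out of reach is approached as far as the arm can. A call with a number of a shift or a turn outside -1 to 1 is refused whole. A call with a gripper value outside its range is refused whole. The fingers move at their own pace and stop on an object; "newtons" is the grip in N (left out, the last holds). Time passes only in rows, so rows that repeat a pose let the fingers close. It gives the time, the measured TCP pose, the force and the opening at its end, in the units of the state.
- telemetry.sense(): the state, without advancing time (a new reading comes with each control period).
- eyes.capture(name): name is "scene" or "top"; returns a dict with "frame" (400x640x3 uint8, red, green, blue), "fx", "fy", "cx", "cy" (pixels), "view" (4x4, takes a point from world to camera coordinates). Camera axes: x right, y up, looking along -z (the intrinsics and any distortion apply to the point x, -y, -z); pixel columns grow to the right and rows downward; lengths in mm; the calibration is good to about 2 mm. A picture is of the moment at which its call begins. There is no depth.
- ctrl.finish_job(): hands the job in, once; it reports no verdict.
Trained networks look in a picture, given as the dict that the camera call returned (one of the last four; its "shot" number tells which), for a name from the list of things; names that differ only in an ending like _2 or _b are one class to them, and where a whole thing is asked for, a point or a joint stands for the part that bears it (a point fixed in the world has none). Each returns a list of dicts, best first, with "confidence" (0 to 1); they miss things now and then, are a little off and sometimes report something else, mostly with a low value. They report only what shows in the picture. A call takes as long as a camera call. They do not tell look-alikes from the thing itself.
- nets.spot_in(name, picture): "rect" ([left, top, right, bottom] in pixels, round what is visible of it).
The state is a dict: "time_s": time; "joints": joint angles; "dq": joint speeds; "tau": joint torques, N m; "eef_pos": TCP position; "ee_rot": TCP orientation; "force": force on the tool from outside, world axes, zero at the start; "wrist_torque": the same for the moment, N m; "grip_width": opening from 0.0 (shut) to 1.0 (fully open).
Only numpy, scipy, OpenCV 4.12 (cv2) and the standard library are available. Lean on these libraries where they do the work, as an engineer would, in place of code of your own. Each camera call takes 0.05 s, during which the arm holds its last target. There are 200 camera calls.

## Task

Check the orange-capped glass tube for cracks: first take the viewing screen by its red knob, swivel it square to its foot and lean it back about 30 degrees from upright, and let go of it. Then draw the orange-capped tube straight up out of its rack, tip it to a slant of about 45 degrees and hold it still before the lit face, about 10 cm straight out from the middle of the screen, touching nothing but the gripper. Finish while still holding it there; leave the screen as set, the other tubes in the rack and the glassware around where they are.

Things in the scene. Friction and masses are not known exactly. Their poses are not given: they have to be found in the camera images.
- screen_foot: grey rectangular foot of the viewing screen, 150 (x) by 170 (y) by 14 mm, fixed to the bench. Origin: centre of its underside; its -x is the front. A column rises at its centre (the swivel axis) to 188 mm; on it a level arm, 170 mm above the bench, carries the panel, whose middle is 120 mm from the swivel axis (towards the foot's -x when the swivel is at 0)
- screen_swivel (a joint): swivel of arm and panel about the column's upright axis, rad, anticlockwise from above positive; 0 = square to the foot, lit face towards the foot's -x. Range -1.2 to 1.2. Stiff by friction (about 0.15 N m), stays where it is left
- screen_tilt (a joint): tilt of the panel about the level axis through its middle, rad; 0 = upright, positive = leaning back (top away from the lit side, towards the column); 30 degrees is 0.52. Range -0.4 to 0.9. Stiff by friction (about 0.2 N m), stays where it is left
- screen_mid (a point): middle of the viewing panel, on the tilt axis: a grey panel 14 mm thick, 180 mm wide, 130 mm high, white lit face on its -x side. Axes turn with the panel: -x straight out of the lit face, y along its width, z up along its height
- screen_knob (a point): centre of the red drum-shaped knob, 24 mm in diameter and 34 mm tall along the panel's z, on an 8 mm stem above the middle of the panel's top edge, 105 mm from the panel's middle along the panel's z (40 mm above the top edge). Drag it level about the column to swivel, forward or back to tilt. Axes as screen_mid
- screen_view (a point): viewing point in the air, 100 mm straight out of the lit face from the panel's middle; it turns with the panel. Axes as screen_mid
- rack: aluminium tube rack, 80 (x) by 228 (y) by 85 mm high, fixed to the bench: a bottom board 8 mm thick on which the tubes stand, and a top plate (75 to 85 mm up) with three 26 mm holes in a row along its y, at y = -64, 0 and 64 mm. Origin: centre of its underside, z up
- tube_orange: capped, empty glass tube whose cap is orange, standing upright in one of the rack's holes (which one varies). Overall 150 mm tall: glass 22 mm in diameter, cap 29 mm in diameter from 118 to 150 mm above the foot; 35 to 70 g. Origin: centre of the tube's foot; z runs along the tube to the cap. This is the one to inspect
- tube_orange_mid (a point): middle of the glass of the orange-capped tube, on its axis 65 mm from the foot
- tube_blue: capped, empty glass tube whose cap is blue, standing upright in one of the rack's holes (which one varies). Overall 150 mm tall: glass 22 mm in diameter, cap 29 mm in diameter from 118 to 150 mm above the foot; 35 to 70 g. Origin: centre of the tube's foot; z runs along the tube to the cap
- tube_white: capped, empty glass tube whose cap is white, standing upright in one of the rack's holes (which one varies). Overall 150 mm tall: glass 22 mm in diameter, cap 29 mm in diameter from 118 to 150 mm above the foot; 35 to 70 g. Origin: centre of the tube's foot; z runs along the tube to the cap
- beaker: empty glass beaker, 70 mm in diameter, 90 mm tall; origin: centre of its underside
- flask: stoppered conical glass flask, 80 mm in diameter at the foot, 143 mm tall; origin: centre of its underside
- reagent: amber bottle with a blue cap, 64 mm in diameter, 150 mm tall; origin: centre of its underside
- dish: shallow white dish, 90 mm in diameter, 20 mm high; origin: centre of its underside
Things that resemble listed ones, but are neither listed nor needed, are in the scene too. There is more than one size of the rack; the one meant has the size given above. Leave any pink look-alike of the tube_blue alone.

How it is judged (in metres and radians):
On the way, in this order (a step that is already met when the one before it is completed fails the run):
1. the screen is square to its foot and leans back about 30 degrees, let go, the tube still in its rack (value of joint screen_swivel between -0.15 and 0.15 rad and value of joint screen_tilt between 0.37 and 0.67 rad and contact force between the fingers and screen_foot below 0.1 N and height (world z) of tube_orange below 0.03 m), for 0.3 s.
2. the orange-capped tube is drawn up out of the rack in the fingers (contact force between the fingers and tube_orange above 0.5 N and height (world z) of tube_orange above 0.087 m and contact force between tube_orange and rack below 0.05 N), for 0.1 s.
At the end, for the whole second after the job is handed in: Orange tube held still by the fingers, cap up, 30 to 60 deg from upright, foot 80 mm or more up, mid-glass within 70 mm of the viewing point, touching nothing else; screen let go, within 0.15 rad of swivel 0 and tilt 0.52; other tubes within 30 mm and glassware within 40 mm of their starts (value of joint screen_swivel between -0.15 and 0.15 rad and value of joint screen_tilt between 0.37 and 0.67 rad and contact force between the fingers and tube_orange above 0.5 N and contact force between tube_orange and rack below 0.05 N and contact force between tube_orange and screen_foot below 0.05 N and contact force between tube_orange and tube_blue below 0.05 N and contact force between tube_orange and tube_white below 0.05 N and contact force between tube_orange and beaker below 0.05 N and contact force between tube_orange and flask below 0.05 N and contact force between tube_orange and reagent below 0.05 N and contact force between tube_orange and dish below 0.05 N and distance of each of beaker, flask, reagent, dish from where it was at the start of the episode below 0.04 m and distance of each of tube_blue, tube_white from where it was at the start of the episode below 0.03 m and angle between tube_orange's own z axis and vertical between 0.52 and 1.05 rad and height (world z) of tube_orange above 0.08 m and distance between tube_orange_mid and screen_view below 0.07 m and linear speed of tube_orange below 0.02 m/s and contact force between the fingers and screen_foot below 0.1 N); the arm keeps its last pose, push and grip.
It fails at once if the beaker, flask, bottle or dish was moved by more than 40 mm (distance of any of beaker, flask, reagent, dish from where it was at the start of the episode above 0.04 m).
It fails at once if another tube was moved by more than 30 mm (distance of any of tube_blue, tube_white from where it was at the start of the episode above 0.03 m).
It also fails if it takes over 64 s, if anything falls off the work surface, if the arm or the gripper's body presses on something with over 40 N, if the wrist force passes 120 N, or if a joint passes its speed limit or range.

## Working session

There is one attempt and no reset: what is moved stays moved. The work goes in short steps, Python scripts to look and compute and a tool call to move; the robot and the scene stay as the last step left them, time stands still between calls to the robot, and variables do not carry over. Pictures are saved under pics/ and viewed, about 8 in all and at most 12, crops included, and the job is handed in when it is done.

Besides the shell and the picture viewer there is one more tool, called after "Request:" by a JSON object that holds its "api" and its "payload". drive_tool: Moves the arm, as the interface text tells. Scaled input: -1 to 1 covers 0.12 m each way for a shift and 0.5 rad each way for a turn. Its arguments: {"type":"object","properties":{"series":{"type":"string"},"newtons":{"type":"number"}},"required":["series"]}

```bash
mkdir -p pics
cat > h.py <<'E'
import numpy as np, cv2
from rig import telemetry, eyes, ctrl, nets
from scipy.spatial.transform import Rotation as R
def proj(p,c):
    v=np.array(c["view"]); q=v[:3,:3]@np.array(p,float)+v[:3,3]
    return np.array([c["cx"]+c["fx"]*q[0]/-q[2], c["cy"]+c["fy"]*(-q[1])/-q[2]])
def ray(uv,c):
    v=np.array(c["view"]); d=np.array([(uv[0]-c["cx"])/c["fx"],-(uv[1]-c["cy"])/c["fy"],-1.])
    r=v[:3,:3].T; return -r@v[:3,3], r@d
def onz(uv,c,z):
    o,d=ray(uv,c); return o+d*(z-o[2])/d[2]
def tri(uv1,c1,uv2,c2):
    A=[];b=[]
    for uv,c in((uv1,c1),(uv2,c2)):
        o,d=ray(uv,c); d/=np.linalg.norm(d); P=np.eye(3)-np.outer(d,d); A.append(P); b.append(P@o)
    A=np.vstack(A); b=np.hstack(b); x=np.linalg.lstsq(A,b,rcond=None)[0]
    return x, np.linalg.norm(A@x-b)
def save(c,n,crop=None,s=1):
    f=c["frame"][:,:,::-1]
    if crop: f=f[crop[1]:crop[3],crop[0]:crop[2]]
    cv2.imwrite("pics/"+n,cv2.resize(f,None,fx=s,fy=s,interpolation=cv2.INTER_CUBIC))
E
python3 - <<'E'
from h import *
print(ctrl.grip_depth, telemetry.sense())
for n in("scene","top"):
    c=eyes.capture(n); save(c,n+"0.png",s=1.25)
    print(n,[k for k in c], c["fx"],c["fy"],c["cx"],c["cy"],np.round(c["view"],3).tolist())
    for t in "screen_foot screen_mid screen_knob rack tube_orange tube_blue tube_white beaker flask reagent dish".split():
        print(t,[(round(r["confidence"],2),np.round(r["rect"]).tolist()) for r in nets.spot_in(t,c)][:4])
E
```

```text
18.700000000000003 {'time_s': 0.0, 'joints': array([ 1.01959284e+00,  3.13467296e-01,  1.49847880e+00, -1.93951893e-05,
        1.33097022e+00, -2.23401148e-01]), 'dq': array([-6.22791863e-04, -5.39730728e-05,  1.23377180e-03, -3.72252704e-04,
        9.49484474e-04,  7.49144584e-04]), 'tau': array([-2.97475572e-04, -4.12254453e+01, -2.59744942e+01, -1.82429776e-04,
        4.06788124e-03,  1.65945636e-05]), 'eef_pos': array([168.90460713, 496.80689764, 230.71051773]), 'ee_rot': array([-2.41246945e-04,  1.63166010e-01,  9.86598406e-01, -6.16366422e-04]), 'force': array([ 0.79854397, -0.05961714,  0.37611139]), 'wrist_torque': array([-0.01223624, -0.02634013,  0.06898644]), 'grip_width': 0.9969634389848491}
scene ['frame', 'fx', 'fy', 'cx', 'cy', 'view', 'shot'] 479.87275523633343 479.87275523633343 324.2557150904973 197.28956883056827 [[0.325, 0.946, 0.008, -184.321], [-0.612, 0.204, 0.764, 156.837], [0.721, -0.253, 0.645, -2102.308], [0.0, 0.0, 0.0, 1.0]]
screen_foot [(0.76, [356.0, 180.0, 433.0, 284.0])]
screen_mid [(0.93, [375.0, 177.0, 429.0, 234.0])]
screen_knob []
rack [(0.94, 
[... 977 characters left out ...]
, [371.0, 176.0, 377.0, 187.0])]
screen_mid [(0.77, [226.0, 145.0, 270.0, 184.0]), (0.25, [229.0, 138.0, 281.0, 184.0])]
screen_knob [(0.59, [226.0, 144.0, 275.0, 189.0])]
rack [(0.83, [214.0, 250.0, 301.0, 296.0]), (0.82, [362.0, 235.0, 448.0, 273.0])]
tube_orange [(0.64, [370.0, 175.0, 379.0, 187.0]), (0.56, [439.0, 172.0, 462.0, 191.0])]
tube_blue [(0.55, [413.0, 153.0, 426.0, 172.0]), (0.5, [403.0, 183.0, 412.0, 189.0])]
tube_white []
beaker [(0.53, [355.0, 127.0, 369.0, 144.0]), (0.36, [369.0, 179.0, 379.0, 188.0])]
flask [(0.76, [186.0, 233.0, 210.0, 253.0])]
reagent [(0.75, [439.0, 172.0, 462.0, 192.0]), (0.48, [404.0, 179.0, 414.0, 188.0])]
dish [(0.65, [297.0, 212.0, 318.0, 231.0])]
```

View pics/scene0.png

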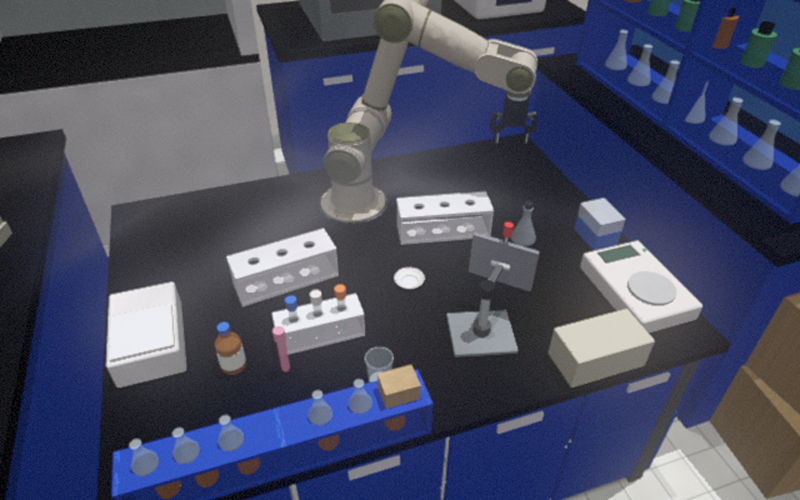

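View pics/top0.png

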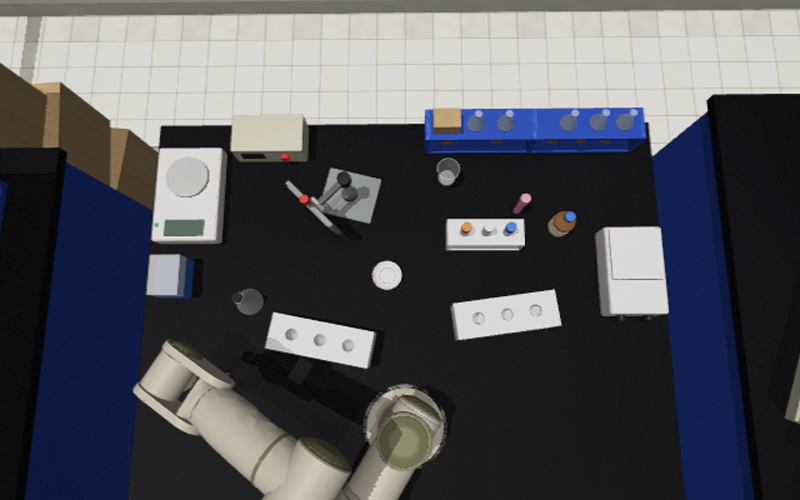

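The orange tube is at scene (340,292) and top (466,228) on the 800-px views, in the only rack with tubes. That rack is the smallest of the three seen from above. The red knob is at scene (508,229) and top (304,199), with the screen swivelled. Next I'll measure and confirm with one crop.

Run:
```python
from h import *
s=eyes.capture("scene"); t=eyes.capture("top")
def blob(c,lo,hi,box):
    h=cv2.cvtColor(c["frame"],cv2.COLOR_RGB2HSV); m=cv2.inRange(h,lo,hi); k=np.zeros_like(m); k[box[1]:box[3],box[0]:box[2]]=255
    n,l,st,ce=cv2.connectedComponentsWithStats(m&k); i=1+np.argmax(st[1:,4]); return ce[i],st[i].tolist()
for nm,lo,hi,bs,bt in (("knob",(0,150,60),(6,255,255),(390,170,420,200),(230,145,260,175)),("orange",(7,120,60),(22,255,255),(262,225,282,245),(362,173,385,192)),("blue",(100,120,60),(125,255,255),(225,232,240,250),(400,175,420,190))):
    a,sa=blob(s,lo,hi,bs); b,sb=blob(t,lo,hi,bt); print(nm,a.round(1),sa,b.round(1),sb,*tri(a,s,b,t))
a=cv2.resize(s["frame"][160:300,340:450],None,fx=4,fy=4,interpolation=2)
b=cv2.resize(t["frame"][125:205,215:315],None,fx=4,fy=4,interpolation=2)
d=cv2.resize(t["frame"][165:205,350:430],None,fx=4,fy=4,interpolation=2)
im=np.zeros((560,840,3),np.uint8); im[:560,:440]=a; im[:320,440:840]=b; im[330:490,440:760]=d
cv2.imwrite("pics/c1.png",cv2.resize(im[:,:,::-1],(798,532)))
```

```text
knob [406.7 179.5] [404, 178, 7, 4, 23] [243.4 159.5] [239, 155, 9, 9, 57] [609.67929086 260.15924832 287.82816662] 3.9759603501570995
orange [271.4 230.4] [267, 227, 9, 8, 52] [372.7 181.9] [369, 178, 8, 9, 53] [ 561.52659045 -180.93173467  152.95709068] 0.9213466069719091
blue [232.  239.3] [228, 236, 9, 8, 56] [408.4 181.6] [405, 178, 8, 9, 54] [ 561.67341587 -308.72792522  153.3294028 ] 0.35233542831207476
```

View pics/c1.png

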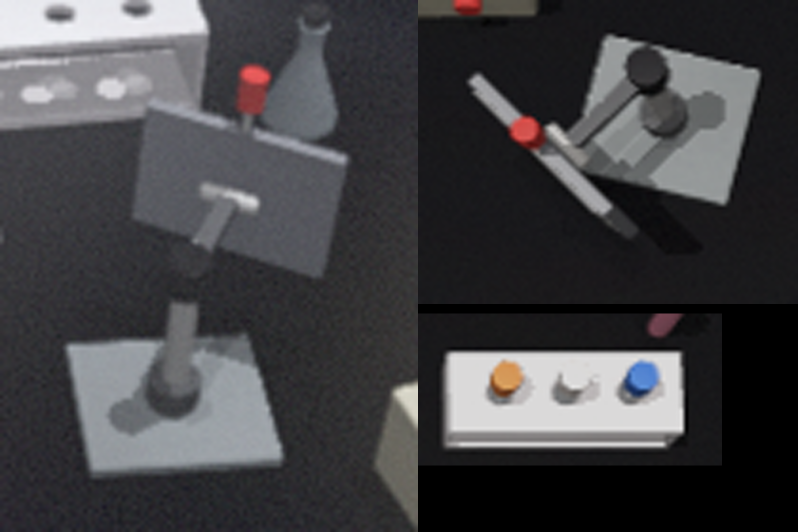

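The crop confirms the orange cap at top px (373,182), at the left end of the three-hole rack, with white and blue to its right. The pink tube lies outside the rack. The foot's corners and the whole knob are readable.

Run:
```python
from h import *
s=eyes.capture("scene"); t=eyes.capture("top")
S=lambda x,y:(340+x/3.8,160+y/3.8)
T=lambda x,y:(215+(x-418)/3.8,125+y/3.8)
sc=[onz(S(*p),s,14)[:2] for p in((66,345),(247,335),(282,464),(92,475))]
tc=[onz(T(*p),t,14)[:2] for p in((607,36),(760,71),(727,204))]
print("scene corners",np.round(sc),[round(np.linalg.norm(sc[i]-sc[(i+1)%4])) for i in range(4)],np.mean(sc,0))
print("top",np.round(tc),np.linalg.norm(tc[0]-tc[1]),np.linalg.norm(tc[1]-tc[2]),(tc[0]+tc[2])/2)
print("knob top/ctr",tri(S(255,74),s,T(526,127),t),tri(S(253,91),s,T(526,132),t))
print("column top(top view, z188)",onz(T(648,65),t,188))
print("panel tops: left,right scene/top", tri(S(150,102),s,T(608,208),t), tri(S(346,157),s,T(475,80),t))
print("panel bottom scene corners",S(136,218),S(321,275))
for n,p in (("flask",(407,159,429,197)),):pass
print("flask top", onz(((186+210)/2,243),t,60),"dish",onz((307.5,221),t,10),"beaker",onz((362,137),t,60))
```

```text
scene corners [[614. 106.]
 [656. 270.]
 [804. 230.]
 [763.  70.]] [169, 153, 165, 153] [709.38717553 168.84510649]
top [[790. 229.]
 [750.  68.]
 [608. 101.]] 165.72257476477463 146.43950778967655 [698.68954054 165.29142698]
knob top/ctr (array([612.75129383, 259.87243138, 290.36847615]), np.float64(4.021146212704209)) (array([612.89974185, 261.93338169, 271.98290858]), np.float64(1.9772607003995548))
column top(top view, z188) [700.67777107 164.4752341  188.        ]
panel tops: left,right scene/top (array([553.77909675, 195.07984247, 231.54180351]), np.float64(3.524089808519642)) (array([674.92592129, 320.63871934, 231.6865525 ]), np.float64(6.049697658231479))
panel bottom scene corners (375.7894736842105, 217.3684210526316) (424.4736842105263, 232.3684210526316)
flask top [354.27566452 460.10717039  60.        ] dish [441.37134771  57.28103251  10.        ] beaker [ 761.12606643 -154.74748296   60.        ]
```

Request:
{"api": "drive_tool", "payload": {"series": "0 0 -0.5 0 0 0 1;-0.4 -0.06 -1 0 0 0 1;-0.83 -0.13 -1 0 0 0 1;-0.83 -0.13 -1 0 0 0 1", "newtons": 30}}

```text
time_s: 1.8
eef_pos: [260.4, 449.3, 353.4]
ee_rot: [0.001, 0.164, 0.987, 0.001]
force: [0.3, 0.4, 0.1]
grip_width: 1.004
```

Request:
{"api": "drive_tool", "payload": {"series": "-0.4 -0.06 0 0 0 0 1;-0.83 -0.13 0 0 0 0 1;-0.83 -0.13 0 0 0 0 1"}}

```text
time_s: 2.1
eef_pos: [353.5, 399.8, 352.8]
ee_rot: [0.001, 0.166, 0.986, 0.001]
force: [0.3, 1.1, -0.6]
grip_width: 1.0
```

Request:
{"api": "drive_tool", "payload": {"series": "-0.4 -0.06 0 0 0 0 1;-0.83 -0.13 0 0 0 0 1;-0.83 -0.13 0 0 0 0 1"}}

```text
time_s: 2.4
eef_pos: [445.7, 350.0, 351.9]
ee_rot: [0.001, 0.168, 0.986, -0.0]
force: [-0.7, 0.7, -0.5]
grip_width: 1.0
```

Request:
{"api": "drive_tool", "payload": {"series": "-0.4 -0.06 0 0 0 0 1;-0.83 -0.13 0 0 0 0.3 1;-0.83 -0.13 0 0 0 0.6 1;-0.83 -0.13 0 0 0 0.94 1;-0.83 -0.13 0 0 0 0.94 1"}}

```text
time_s: 2.9
eef_pos: [534.1, 302.8, 351.9]
ee_rot: [0.001, 0.394, 0.919, 0.0]
force: [-0.7, -0.7, -0.8]
grip_width: 1.003
```

```bash
cat >> h.py <<'E'
def to(p,yaw=None,rot=None):
    "normalised shift/turn from the measured pose to TCP at p; yaw = world angle of tool y, tool down"
    s=telemetry.sense(); r=R.from_quat(np.roll(s["ee_rot"],-1))
    if rot is None and yaw is not None:
        y=np.array([np.cos(yaw),np.sin(yaw),0]); z=np.array([0,0,-1.]); rot=R.from_matrix(np.c_[np.cross(y,z),y,z])
    w=(r.inv()*rot).as_rotvec()/.5 if rot is not None else np.zeros(3)
    d=r.inv().apply(np.array(p)-s["eef_pos"])/120
    return np.round(np.r_[d,w],3)
def st():
    s=telemetry.sense(); r=R.from_quat(np.roll(s["ee_rot"],-1)).as_matrix()
    print("t %.1f"%s["time_s"],s["eef_pos"].round(1),"z",r[:,2].round(3),"yaw",np.arctan2(r[1,1],r[0,1]).round(3),"F",s["force"].round(1),"g",round(s["grip_width"],3),"j",s["joints"].round(2))
E
python3 -c "
from h import *
st(); print(to((613,261,350),.77))"
```

```text
t 2.9 [534.1 302.8 351.9] z [ 0.001 -0.001 -1.   ] yaw 0.761 F [-0.7 -0.7 -0.8] g 1.003 j [ 0.33  0.48  0.95 -0.    1.71 -0.44]
[-0.705  0.236  0.017  0.001  0.003 -0.019]
```

Request:
{"api": "drive_tool", "payload": {"series": "-0.35 0.12 0 0 0 0 1;-0.705 0.235 0 0 0 0 1;-0.705 0.235 0 0 0 0 1;-0.705 0.235 0 0 0 0 1"}}

```text
time_s: 3.3
eef_pos: [612.9, 261.2, 351.4]
ee_rot: [0.0, 0.393, 0.92, -0.0]
force: [-1.5, 1.0, 0.3]
grip_width: 1.001
```

Run:
```python
from h import *
st(); print(to((613,261,253),.77))
s=eyes.capture("scene"); t=eyes.capture("top")
a=cv2.resize(s["frame"][130:230,360:460],None,fx=4,fy=4,interpolation=2)
b=cv2.resize(t["frame"][110:210,200:300],None,fx=4,fy=4,interpolation=2)
cv2.imwrite("pics/c2.png",np.hstack([a,b])[:,:,::-1])
```

```text
t 3.3 [612.9 261.2 351.4] z [ 0.    -0.001 -1.   ] yaw 0.763 F [-1.5  1.   0.3] g 1.001 j [ 0.23  0.63  0.71 -0.    1.8  -0.54]
[-0.001 -0.     0.82  -0.     0.001 -0.014]
```

View pics/c2.png

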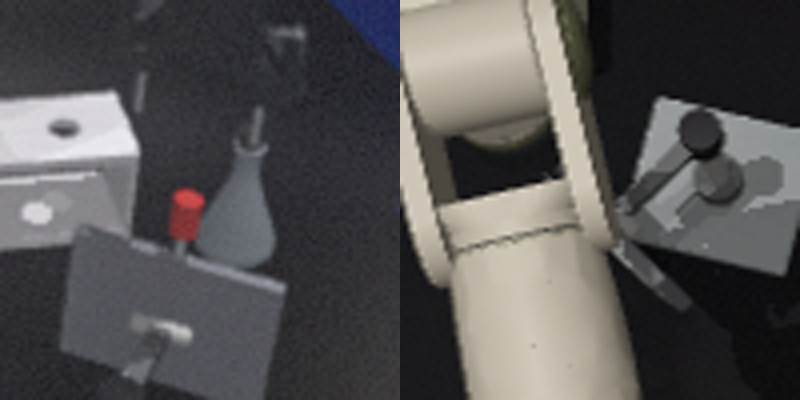

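The open fingers are at crop (142,105) and (258,145), straddling the knob at crop (187,215). They line up with the panel's top edge. Descending.

Request:
{"api": "drive_tool", "payload": {"series": "0 0 0.25 0 0 0 1;0 0 0.5 0 0 0 1;0 0 0.7 0 0 0 1;0 0 0.8 0 0 0 1;0 0 0.8 0 0 0 1"}}

```text
time_s: 3.9
eef_pos: [611.2, 262.6, 256.2]
ee_rot: [0.0, 0.392, 0.92, -0.0]
force: [-0.2, 0.4, 0.2]
grip_width: 1.0
```

Request:
{"api": "drive_tool", "payload": {"series": "0 0 0 0 0 0 0.6;0 0 0 0 0 0 0.3;0 0 0 0 0 0 0.1;0 0 0 0 0 0 0;0 0 0 0 0 0 0;0 0 0 0 0 0 0;0 0 0 0 0 0 0;0 0 0 0 0 0 0", "newtons": 20}}

```text
time_s: 4.7
eef_pos: [611.3, 262.7, 256.7]
ee_rot: [0.001, 0.392, 0.92, 0.0]
force: [0.3, 1.2, 4.8]
grip_width: 0.276
```

Run:
```python
from h import *
st()
s=telemetry.sense(); k0=s["eef_pos"]; C=np.array([702,166.])
v=k0[:2]-C; r=np.hypot(*v); a=np.arctan2(v[1],v[0]); print(r,a)
ae=np.pi-.24; y0=a-np.pi/2
for f in np.linspace(.1,1,10):
    th=a+(ae-a)*f; p=np.r_[C+r*np.array([np.cos(th),np.sin(th)]),k0[2]]
    print(p.round(), to(p,.763+(ae-a)*f))
save(eyes.capture("scene"),"c3.png",(360,130,460,230),4)
```

```text
t 4.7 [611.3 262.7 256.7] z [ 0.001 -0.    -1.   ] yaw 0.765 F [0.3 1.2 4.8] g 0.276 j [ 0.23  0.63  0.96 -0.    1.56 -0.53]
132.5483564643962 2.324078122799226
[606. 257. 257.] [-0.001 -0.064 -0.     0.002  0.002 -0.111]
[601. 252. 257.] [-0.006 -0.127 -0.     0.002  0.002 -0.226]
[596. 246. 257.] [-0.014 -0.191 -0.     0.001  0.002 -0.342]
[592. 239. 257.] [-0.026 -0.253 -0.     0.001  0.002 -0.457]
[588. 233. 257.] [-0.042 -0.315 -0.     0.001  0.002 -0.573]
[584. 226. 257.] [-0.061 -0.376 -0.     0.001  0.002 -0.688]
[581. 219. 257.] [-0.084 -0.436 -0.     0.001  0.002 -0.804]
[578. 212. 257.] [-0.11  -0.494 -0.     0.001  0.002 -0.919]
[575. 205. 257.] [-1.390e-01 -5.500e-01 -0.000e+00  1.000e-03  2.000e-03 -1.035e+00]
[573. 198. 257.] [-1.720e-01 -6.050e-01 -0.000e+00  1.000e-03  2.000e-03 -1.151e+00]
```

View pics/c3.png

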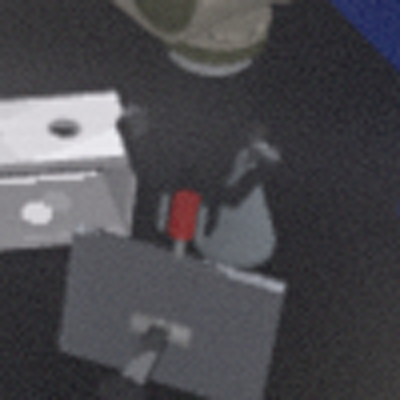

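The knob at crop (185,215) is between both fingers, and the opening of 0.276 (about 23.5 mm) matches it. Swinging now.

Request:
{"api": "drive_tool", "payload": {"series": "0 -0.064 0 0 0 -0.11 0;-0.006 -0.127 0 0 0 -0.23 0;-0.014 -0.19 0 0 0 -0.34 0;-0.026 -0.253 0 0 0 -0.46 0;-0.042 -0.315 0 0 0 -0.57 0;-0.061 -0.376 0 0 0 -0.69 0;-0.084 -0.436 0 0 0 -0.8 0;-0.11 -0.494 0 0 0 -0.92 0;-0.139 -0.55 0 0 0 -1 0;-0.139 -0.55 0 0 0 -1 0"}}

```text
time_s: 5.75
eef_pos: [575.5, 204.3, 256.6]
ee_rot: [0.001, 0.152, 0.988, -0.0]
force: [3.7, 0.3, 0.8]
grip_width: 0.273
```

Run:
```python
from h import *
st()
k0=telemetry.sense()["eef_pos"]; C=np.array([702,166.]); ae=np.pi-.24; u=np.array([np.cos(ae),np.sin(ae)])
th0=-np.arcsin((132.5-120)/105)
for th in np.linspace(th0,.52,9):
    p=np.r_[C+u*(120-105*np.sin(th)),170+105*np.cos(th)-18.7]
    print(round(th,2),p.round(), to(p,1.33))
```

```text
t 5.8 [575.5 204.3 256.6] z [ 0.002 -0.    -1.   ] yaw 1.265 F [3.7 0.3 0.8] g 0.273 j [ 0.15  0.49  1.17 -0.    1.47 -1.12]
-0.12 [573. 197. 256.] [ 0.001 -0.059  0.009  0.     0.004 -0.13 ]
-0.04 [581. 196. 256.] [-0.069 -0.055  0.004  0.     0.004 -0.13 ]
0.04 [590. 194. 256.] [-0.138 -0.05   0.004  0.     0.004 -0.13 ]
0.12 [598. 192. 256.] [-0.208 -0.046  0.009  0.     0.004 -0.13 ]
0.2 [606. 190. 254.] [-0.277 -0.041  0.021  0.     0.004 -0.13 ]
0.28 [614. 188. 252.] [-0.344 -0.037  0.038  0.     0.004 -0.13 ]
0.36 [621. 186. 250.] [-0.411 -0.032  0.06   0.     0.004 -0.13 ]
0.44 [629. 184. 246.] [-0.475 -0.028  0.087  0.     0.004 -0.13 ]
0.52 [636. 182. 242.] [-0.537 -0.024  0.119  0.     0.004 -0.13 ]
```

Request:
{"api": "drive_tool", "payload": {"series": "0 -0.06 0 0 0 -0.13 0;0 -0.06 0.005 0 0 -0.13 0;-0.07 -0.055 0.005 0 0 -0.13 0;-0.14 -0.05 0.005 0 0 -0.13 0;-0.21 -0.046 0.01 0 0 -0.13 0;-0.277 -0.041 0.02 0 0 -0.13 0;-0.344 -0.037 0.038 0 0 -0.13 0;-0.411 -0.032 0.06 0 0 -0.13 0;-0.475 -0.028 0.087 0 0 -0.13 0;-0.537 -0.024 0.119 0 0 -0.13 0;-0.537 -0.024 0.119 0 0 -0.13 0;-0.537 -0.024 0.119 0 0 -0.13 0"}}

```text
time_s: 6.95
eef_pos: [636.8, 183.0, 242.3]
ee_rot: [0.002, 0.12, 0.993, 0.0]
force: [3.2, 4.5, 2.4]
grip_width: 0.275
```

Run:
```python
from h import *
st(); print(to((636,182,242),1.33))
s=eyes.capture("scene"); t=eyes.capture("top")
a=cv2.resize(s["frame"][150:250,350:450],None,fx=4,fy=4,interpolation=2)
b=cv2.resize(t["frame"][110:210,210:310],None,fx=4,fy=4,interpolation=2)
cv2.imwrite("pics/c4.png",np.hstack([a,b])[:,:,::-1])
```

```text
t 7.0 [636.8 183.  242.3] z [ 0.003  0.    -1.   ] yaw 1.329 F [3.2 4.5 2.4] g 0.275 j [ 0.1   0.62  1.    0.    1.51 -1.23]
[ 0.004 -0.009  0.002  0.002  0.006 -0.001]
```

View pics/c4.png

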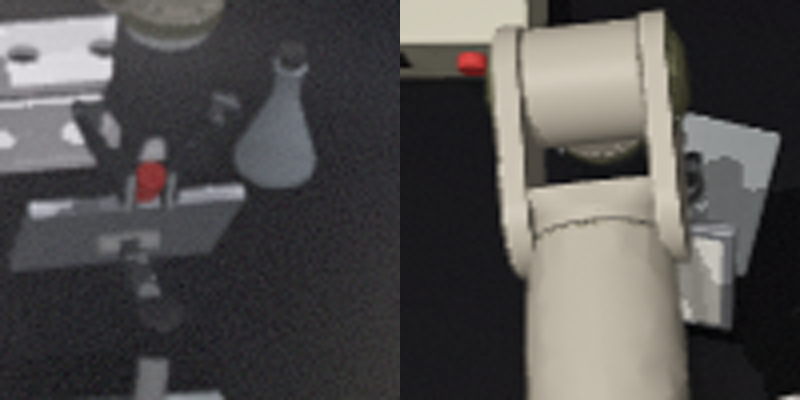

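The panel is squared and leaning back, with the knob at crop (150,180) still in the fingers. Releasing and rising, then checking the pose.

Request:
{"api": "drive_tool", "payload": {"series": "0 0 0 0 0 0 0.3;0 0 0 0 0 0 0.5;0 0 0 0 0 0 0.8;0 0 0 0 0 0 0.8;0 0 0 0 0 0 0.8;0 0 0 0 0 0 0.8;0 0 -0.2 0 0 0 0.8;0 0 -0.5 0 0 0 0.8;0 0 -0.8 0 0 0 0.8;0 0 -1 0 0 0 0.8;0 0 -1 0 0 0 0.8"}}

```text
time_s: 8.15
eef_pos: [636.8, 183.0, 366.2]
ee_rot: [0.005, 0.12, 0.993, 0.001]
force: [-0.5, -0.0, -0.4]
grip_width: 0.802
```

```bash
python3 -c "
from h import *
st(); print(to((560,-181,363),0)); p=telemetry.sense()['eef_pos']
for x in ((610,60),(585,-60),(561,-181)): print(to((*x,362)))"
```

```text
t 8.2 [636.8 183.  366.2] z [ 0.01   0.001 -1.   ] yaw 1.329 F [-0.5 -0.  -0.4] g 0.802 j [ 0.1   0.62  0.69 -0.    1.82 -1.23]
[-0.104 -3.098  0.017  0.019  0.012  2.659]
[-0.028 -1.048  0.032  0.     0.     0.   ]
[-0.065 -2.069  0.029  0.     0.     0.   ]
[-0.112 -3.096  0.025  0.     0.     0.   ]
```

Request:
{"api": "drive_tool", "payload": {"series": "-0.01 -0.5 0 0 0 0 0.8;-0.03 -1 0.02 0 0 0 0.8;-0.03 -1 0.02 0 0 0 0.8;-0.03 -1 0.02 0 0 0 0.8"}}

```text
time_s: 8.55
eef_pos: [611.1, 63.1, 362.6]
ee_rot: [0.004, 0.122, 0.992, 0.001]
force: [0.0, 0.5, 0.0]
grip_width: 0.805
```

Request:
{"api": "drive_tool", "payload": {"series": "-0.02 -0.5 0 0 0 0 0.8;-0.04 -1 0 0 0 0 0.8;-0.04 -1 0 0 0 0 0.8;-0.04 -1 0 0 0 0 0.8"}}

```text
time_s: 8.95
eef_pos: [586.4, -56.3, 361.4]
ee_rot: [0.004, 0.124, 0.992, 0.001]
force: [0.6, -0.0, 0.1]
grip_width: 0.804
```

Request:
{"api": "drive_tool", "payload": {"series": "-0.02 -0.5 0 0 0 0.3 0.8;-0.04 -1 0 0 0 0.6 0.8;-0.04 -1 0 0 0 0.9 0.8;-0.04 -1 0 0 0 1 0.8;-0.04 -1 0 0 0 1 0.8"}}

```text
time_s: 9.45
eef_pos: [562.1, -172.9, 360.4]
ee_rot: [0.003, 0.365, 0.931, 0.002]
force: [-0.7, -0.4, 0.5]
grip_width: 0.801
```

Request:
{"api": "drive_tool", "payload": {"series": "0 0 0 0 0 0.3 0.8;0 0 0 0 0 0.6 0.8;0 0 0 0 0 0.9 0.8;0 0 0 0 0 0.9 0.8;0 0 0 0 0 0.9 0.8"}}

```text
time_s: 9.95
eef_pos: [562.5, -171.8, 360.2]
ee_rot: [0.002, 0.561, 0.828, 0.003]
force: [0.6, -0.7, 0.4]
grip_width: 0.801
```

Run:
```python
from h import *
st(); print(to((561,-181,200),0))
s=eyes.capture("scene"); t=eyes.capture("top")
a=cv2.resize(s["frame"][150:250,350:450],None,fx=4,fy=4,interpolation=2)
b=cv2.resize(t["frame"][110:210,210:310],None,fx=4,fy=4,interpolation=2)
cv2.imwrite("pics/c5.png",np.hstack([a,b])[:,:,::-1])
```

```text
t 9.9 [ 562.5 -171.8  360.2] z [ 0.007  0.002 -1.   ] yaw 0.379 F [ 0.6 -0.7  0.4] g 0.801 j [-0.5   0.41  1.03  0.01  1.69 -0.88]
[-0.066 -0.049  1.335  0.014 -0.002  0.759]
```

View pics/c5.png

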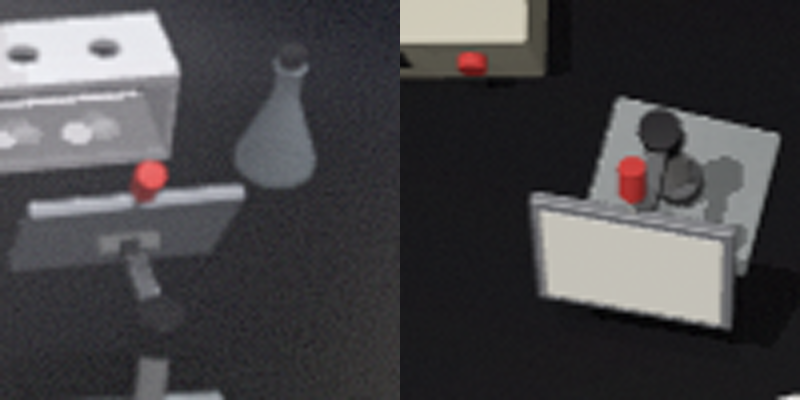

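The screen is now free. In the top crop the panel corners are at (530,193), (735,228), (733,328) and (541,297). I'll fit swivel and tilt from these plus the foot corners.

Run:
```python
from h import *
from scipy.optimize import least_squares
t=eyes.capture("top"); s=eyes.capture("scene")
T=lambda x,y:np.array((210+(x-400)/4,110+y/4)); S=lambda x,y:np.array((350+x/4,150+y/4))
# foot local corners top z14 ; front(-x)
def pred(q):
    x,y,f,sw,ti,z0=q[:6]; C=np.array([x,y,z0]); F=R.from_euler('z',f); P=F*R.from_euler('z',sw)*R.from_euler('y',ti)
    mid=C+(F*R.from_euler('z',sw)).apply([-120,0,170])
    fl=lambda a,b:C+F.apply([a,b,14]); pn=lambda a,b:mid+P.apply([-7,a,b]); pb=lambda a,b:mid+P.apply([7,a,b])
    return fl,pn,pb,mid,P
def res(q):
    fl,pn,pb,mid,P=pred(q); o=[]
    for p,uv in ((fl(75,85),(617,97)),(fl(75,-85),(780,135)),(fl(-75,-85),(745,272)),(pn(90,65),(530,200)),(pn(-90,65),(732,238)),(pn(-90,-65),(732,328)),(pn(90,-65),(542,297))):
        o.append(proj(p,t)-T(*uv))
    for p,uv in ((pb(-90,65),(28,217)),(pb(90,65),(244,198)),(pb(-90,-65),(10,270)),(pb(90,-65),(212,250))): o.append(proj(p,s)-S(*uv))
    return np.r_[np.concatenate(o),(np.array(q[5])/3)]
r=least_squares(res,[702,166,-.24,0,.5,0]); print(r.x.round(3)); print(res(r.x).round(1))
fl,pn,pb,mid,P=pred(r.x); print("view",mid+P.apply([-100,0,0]),"mid",mid)
```

```text
[ 7.01551e+02  1.68074e+02 -2.39000e-01  4.90000e-02  4.81000e-01
 -9.11000e-01]
[-0.4 -0.9  0.1 -1.  -0.4  0.5 -0.8 -0.2  0.  -0.4 -0.9  0.7 -1.4 -0.3
 -0.6 -0.2 -0.5 -0.2 -1.1  0.3 -1.3  0.7 -0.3]
view [496.63734505 207.46385193 215.33257085] mid [583.7084595  190.72654229 169.0888308 ]
```

Request:
{"api": "drive_tool", "payload": {"series": "-0.065 -0.05 0.2 0 0 0.3 0.8;-0.065 -0.05 0.5 0 0 0.6 0.8;-0.065 -0.05 0.8 0.014 0 0.76 0.8;-0.065 -0.05 1 0.014 0 0.76 0.8;-0.065 -0.05 1 0.014 0 0.76 0.8;-0.065 -0.05 1 0.014 0 0.76 0.8"}}

```text
time_s: 10.75
eef_pos: [560.6, -182.0, 241.4]
ee_rot: [0.0, 0.708, 0.706, 0.0]
force: [-0.8, 0.2, 0.1]
grip_width: 0.799
```

Run:
```python
from h import *
st(); print(to((561,-181,125),0))
s=eyes.capture("scene"); save(s,"c6.png",(220,180,320,280),5)
print(proj((561,-181,158),s), proj(telemetry.sense()["eef_pos"],s))
```

```text
t 10.8 [ 560.6 -182.   241.4] z [ 0.001  0.    -1.   ] yaw -0.003 F [-0.8  0.2  0.1] g 0.799 j [-0.51  0.45  1.28  0.    1.42 -0.51]
[ 0.008  0.003  0.97   0.001 -0.    -0.007]
[271.06051487 229.16361129] [268.9727331  209.74581777]
```

View pics/c6.png

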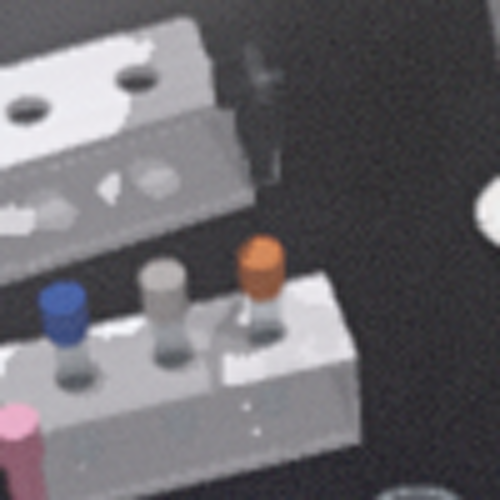

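The swivel is about 0.05 and the tilt about 0.48, both within tolerance. The orange cap top at crop (262,245), or px (272.4,229), matches the predicted (271,229). Descending onto it.

Request:
{"api": "drive_tool", "payload": {"series": "0.01 0.003 0.3 0 0 0 0.8;0.02 0.003 0.6 0 0 0 0.8;0.02 0.003 0.8 0 0 0 0.8;0.02 0.003 0.9 0 0 0 0.8;0.02 0.003 0.97 0 0 0 0.8;0.02 0.003 0.97 0 0 0 0.8;0.02 0.003 0.97 0 0 0 0.4;0.02 0.003 0.97 0 0 0 0.2;0.02 0.003 0.97 0 0 0 0.2;0.02 0.003 0.97 0 0 0 0.2;0.02 0.003 0.97 0 0 0 0.2;0.02 0.003 0.97 0 0 0 0.2", "newtons": 30}}

```text
time_s: 12.0
eef_pos: [562.3, -180.1, 126.8]
ee_rot: [0.002, 0.708, 0.706, 0.001]
force: [2.5, -0.0, 6.0]
grip_width: 0.33
```

```bash
python3 -c "
from h import *
st()"
```

```text
t 12.0 [ 562.3 -180.1  126.8] z [ 0.005 -0.002 -1.   ] yaw -0.004 F [ 2.5 -0.   6. ] g 0.33 j [-0.51  0.55  1.43  0.    1.16 -0.51]
```

Request:
{"api": "drive_tool", "payload": {"series": "0 0 -0.1 0 0 0 0;0 0 -0.25 0 0 0 0;0 0 -0.4 0 0 0 0;0 0 -0.55 0 0 0 0;0 0 -0.7 0 0 0 0;0 0 -0.85 0 0 0 0;0 0 -1 0 0 0 0;0 0 -1 0 0 0 0;0 0 -1 0 0 0 0"}}

```text
time_s: 12.9
eef_pos: [561.3, -179.7, 246.0]
ee_rot: [0.002, 0.708, 0.706, 0.001]
force: [-0.3, 0.3, -1.5]
grip_width: 0.33
```

Request:
{"api": "drive_tool", "payload": {"series": "0 0 -0.2 0 0 0 0;0 0 -0.5 0 0 0 0;0 0 -0.8 0 0 0 0;0 0 -1 0 0 0 0;0 0 -1 0 0 0 0;0 0 -1 0 0 0 0"}}

```text
time_s: 13.5
eef_pos: [560.7, -179.5, 364.2]
ee_rot: [0.0, 0.708, 0.706, 0.0]
force: [0.2, 0.1, -1.0]
grip_width: 0.327
```

Run:
```python
from h import *
st()
V=np.array([497,207,215.])+20*np.array([-.87,.17,.46])
for az in (.4,.15,.7):
  z=np.array([np.cos(az)*.707,np.sin(az)*.707,-.707]); 
  tcp=V-z*(69-18.7)
  y=np.array([np.cos(az)*.707,np.sin(az)*.707,.707])
  rot=R.from_matrix(np.c_[np.cross(y,z),y,z]); print(az,tcp.round(),to(tcp,rot=rot))
for p in ((510,-60),(470,60),(430,165)): print(to((*p,365)))
save(eyes.capture("scene"),"c7.png",(220,130,320,280),4)
```

```text
t 13.5 [ 560.7 -179.5  364.2] z [ 0.001 -0.    -1.   ] yaw -0.004 F [ 0.2  0.1 -1. ] g 0.327 j [-0.51  0.42  1.01  0.    1.71 -0.51]
0.4 [447. 197. 260.] [ 3.13  -0.962  0.869 -1.547  0.318 -0.765]
0.15 [444. 205. 260.] [ 3.202 -0.982  0.869 -1.565  0.121 -0.292]
0.7 [452. 187. 260.] [ 3.055 -0.915  0.869 -1.502  0.553 -1.333]
[ 0.995 -0.426 -0.008  0.     0.     0.   ]
[ 1.993 -0.763 -0.008  0.     0.     0.   ]
[ 2.867 -1.1   -0.009  0.     0.     0.   ]
```

View pics/c7.png

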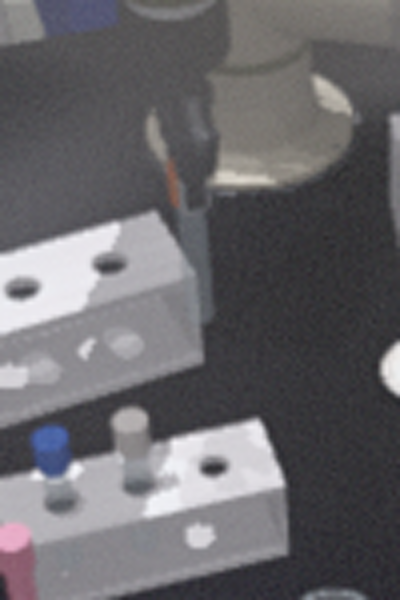

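The orange tube is clear of the rack in the fingers at crop (190,240). White (130,435) and blue (52,450) are still standing. Carrying it across.

Request:
{"api": "drive_tool", "payload": {"series": "0.3 -0.1 0 0 0 0 0;0.65 -0.28 0 0 0 0 0;1 -0.43 0 0 0 0 0;1 -0.43 0 0 0 0 0;1 -0.43 0 0 0 0 0"}}

```text
time_s: 14.05
eef_pos: [509.0, -58.7, 362.6]
ee_rot: [-0.001, 0.708, 0.706, -0.0]
force: [-0.0, -1.1, -0.2]
grip_width: 0.33
```

Request:
{"api": "drive_tool", "payload": {"series": "0.3 -0.1 0 0 0 0 0;0.65 -0.22 0 0 0 0 0;1 -0.34 0 0 0 0 0;1 -0.34 0 0 0 0 0;1 -0.34 0 0 0 0 0"}}

```text
time_s: 14.55
eef_pos: [468.9, 61.0, 361.9]
ee_rot: [-0.001, 0.708, 0.706, -0.001]
force: [0.1, -0.8, -0.2]
grip_width: 0.329
```

Request:
{"api": "drive_tool", "payload": {"series": "0.3 -0.1 0 0 0 -0.15 0;0.6 -0.25 0 0 0 -0.3 0;0.9 -0.4 0 0 0 -0.45 0;0.95 -0.5 0 0 0 -0.6 0;0.95 -0.5 0 0 0 -0.6 0;0.95 -0.5 0 0 0 -0.6 0"}}

```text
time_s: 15.15
eef_pos: [410.2, 173.9, 361.7]
ee_rot: [-0.002, 0.596, 0.803, -0.001]
force: [-0.1, -0.3, -0.5]
grip_width: 0.33
```

Request:
{"api": "drive_tool", "payload": {"series": "0 0 0 -0.2 0 0 0;0 0 0 -0.4 0 0 0;0 0 0 -0.6 0 0 0;0 0 0 -0.78 0 0 0;0 0 0 -0.78 0 0 0;0 0 0 -0.78 0 0 0"}}

```text
time_s: 15.75
eef_pos: [410.8, 172.9, 361.7]
ee_rot: [0.113, 0.586, 0.787, 0.153]
force: [0.7, -0.1, -0.6]
grip_width: 0.33
```

Request:
{"api": "drive_tool", "payload": {"series": "0 0 0 -0.2 0 0 0;0 0 0 -0.4 0 0 0;0 0 0 -0.6 0 0 0;0 0 0 -0.78 0 0 0;0 0 0 -0.78 0 0 0;0 0 0 -0.78 0 0 0"}}

```text
time_s: 16.35
eef_pos: [411.5, 172.6, 361.9]
ee_rot: [0.224, 0.554, 0.743, 0.302]
force: [-0.0, -0.1, -1.2]
grip_width: 0.334
```

Run:
```python
from h import *
st()
V=np.array([497,207,215.])+15*np.array([-.87,.17,.46])
s=telemetry.sense(); r=R.from_quat(np.roll(s["ee_rot"],-1)); z=r.apply([0,0,1])
print(to(V-z*(69-18.7)))
```

```text
t 16.4 [411.5 172.6 361.9] z [ 0.667  0.201 -0.717] yaw 0.289 F [-0.  -0.1 -1.2] g 0.334 j [ 0.02 -0.35  1.99  0.27  0.76 -0.39]
[ 0.12  -0.335  0.883  0.     0.     0.   ]
```

Request:
{"api": "drive_tool", "payload": {"series": "0.12 -0.335 0.1 0 0 0 0;0.12 -0.335 0.25 0 0 0 0;0.12 -0.335 0.4 0 0 0 0;0.12 -0.335 0.55 0 0 0 0;0.12 -0.335 0.7 0 0 0 0;0.12 -0.335 0.8 0 0 0 0;0.12 -0.335 0.88 0 0 0 0;0.12 -0.335 0.88 0 0 0 0;0.12 -0.335 0.88 0 0 0 0;0.12 -0.335 0.88 0 0 0 0;0.12 -0.335 0.88 0 0 0 0;0.12 -0.335 0.88 0 0 0 0"}}

```text
time_s: 17.55
eef_pos: [450.1, 199.4, 258.6]
ee_rot: [0.224, 0.554, 0.743, 0.302]
force: [0.5, 0.0, -0.5]
grip_width: 0.33
```

Run:
```python
from h import *
st()
s=telemetry.sense(); r=R.from_quat(np.roll(s["ee_rot"],-1)); z=r.apply([0,0,1])
m=s["eef_pos"]+z*50.3; print("mid",m,"d",np.linalg.norm(m-[497,207,215]),"foot",m+z*65)
s=eyes.capture("scene"); t=eyes.capture("top")
print([proj(q,t).round() for q in (m,m+z*65)],[proj(q,s).round() for q in (m,m+z*65)])
a=cv2.resize(s["frame"][130:270,320:460],None,fx=2.85,fy=2.85,interpolation=2)
b=cv2.resize(t["frame"][110:250,210:350],None,fx=2.85,fy=2.85,interpolation=2)
cv2.imwrite("pics/c8.png",np.hstack([a,b])[:,:,::-1])
```

```text
t 17.6 [450.1 199.4 258.6] z [ 0.668  0.201 -0.717] yaw 0.289 F [ 0.5  0.  -0.5] g 0.33 j [ 0.11 -0.12  2.11  0.32  0.41 -0.42]
mid [483.73082763 209.48876596 222.594534  ] d 15.490056097333515 foot [527.14616321 222.53780816 176.01308775]
[array([260., 200.]), array([259., 191.])] [array([374., 176.]), array([382., 193.])]
```

View pics/c8.png

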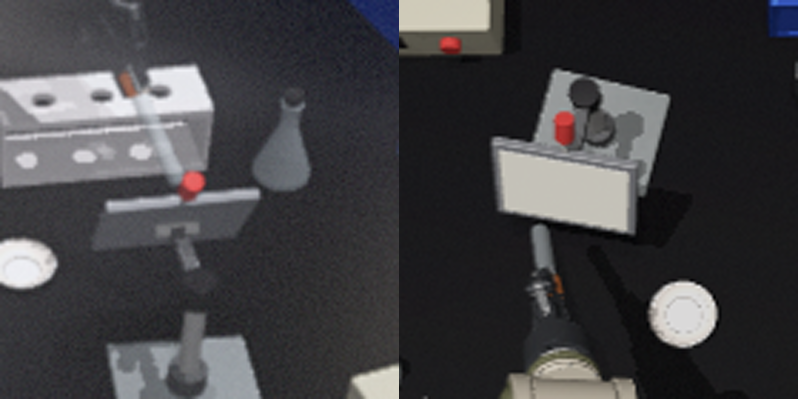

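The slanted tube's foot shows at top crop (540,230) and scene crop (175,180), matching the predictions. The tube is clear of the panel and the screen is unchanged. Handing in.

```bash
python3 -c "
from h import *
st(); print(ctrl.finish_job())"
```

```text
t 17.6 [450.1 199.4 258.5] z [ 0.668  0.201 -0.717] yaw 0.289 F [ 0.1  0.4 -0.4] g 0.331 j [ 0.11 -0.12  2.11  0.32  0.41 -0.42]
the job is handed in; nothing more can be done
None
```

I set and released the screen, then drew the orange-capped tube straight up and handed in while holding it slanted in front of the lit face. The run took 17.6 s; the hand-in gave no verdict.

My last checks:
- **Screen:** the camera fit after release gave a swivel of about 0.05 rad and a tilt of about 0.48 rad. Both are inside the limits, and the screen looked unchanged in the last picture.
- **Tube:** it is about 44° from upright with its foot about 176 mm up. The mid-glass is about 15 mm from the viewing point, computed from the gripper pose. In both cameras the foot appears where that predicts.
- **Grip and contact:** the gripper opening is steady at 0.33 (about 28 mm, matching the cap), and the force on the tool is under 1 N. The tube is visibly clear of the panel.
- **Surroundings:** blue and white were still in the rack after the lift, and the dish and flask look undisturbed. I did not re-measure the beaker and the reagent bottle; the arm did not pass near them. No check failed or disagreed.

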